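Find the weak plunge spring

TASK

One of the three router plunge springs has gone weak: find it by pressing springs on the tester plate straight down until the cap is level with the top of the height rail, holding a moment and comparing what the dial reads; never press a cap clearly below the rail. Put the weak spring in the scrap tray, but only after its own low reading has been shown on the plate, so a spring from the wooden block must first be stood on the plate if it is the suspect. Leave the two good springs standing on the plate or the block, and leave the rail setting, the brass bush, jar, offcut and chisel alone.

Things in the scene. Friction and masses are not known exactly. Their poses are not given: they have to be found in the camera images.
- tester: fixed grey bench spring tester, base 150 mm (x) by 290 mm (y) and 22 mm high. Origin: centre of its underside on the bench. The steel plate lies above it; a dial housing (90 by 110 mm, 30 mm high) juts out on its -x side; the height rail stands along its +x edge
- plate: the tester's bright steel plate, 130 mm (x) by 250 mm (y), 12 mm thick, same axes as the tester. Origin: centre of its underside; top face 12 mm above that, 45 mm above the bench. It sinks 0.25 mm per newton of load and carries the rail with it. Two posts 10 mm thick, 62 mm tall, stand at x = +58 mm, y = +-119 mm of the plate
- rail_mark (a point): middle of the top edge of the height rail, an aluminium bar 8 mm thick and 226 mm long along the plate's y at x = +58 mm, carried by two posts on the plate. Its top edge is the height mark: it is set between 42 and 52 mm above the plate's top. The rail is clamped by friction and is not to be moved
- needle (a joint): dial needle: angle in rad clockwise seen from above, 0.1 rad per newton on the plate (a tick is 2 N). Reads about 0 with two springs standing on the plate, about 0.1 more with a third. Zero points along the tester's +y; the needle is black on a white face 84 mm across, which looks up
- block: fixed light wooden block, 100 mm (x) by 170 mm (y), 45 mm high, on one side of the tester (either). Origin: centre of its underside
- tray: fixed dark steel open scrap tray, 140 by 140 mm outside, 40 mm high, walls and floor 4 mm thick, empty, on the other side of the tester. Origin: centre of its underside
- bush: bystander: brass cylinder 34 mm across, 60 mm high, standing on the wooden block near the spring there. Origin: centre of its underside
- jar: bystander: glass jar with black cap, 56 mm across, 75 mm high, standing on the bench beside the dial. Origin: centre of its underside
- offcut: bystander: light wooden offcut 50 by 85 by 40 mm high, lying on the bench beside the dial. Origin: centre of its underside
- chisel: bystander: wood chisel lying along its own y beyond the tester, 225 mm long, 25 mm high. Origin: on the bench under its ferrule
- spring_1: one of three look-alike upright steel coil springs, 66 mm tall when free, 110 g: round foot 38 mm across, 10 mm thick; coil 32 mm across; round cap 38 mm across, 12 mm thick, which slides down as it is pressed (30 mm at most). Origin: centre of the foot's underside, z up. Two are equally stiff, one is far weaker, unmarked. At the start any two stand on the plate, one on the block
- spring_1_cap (a point): centre of the top face of spring_1's cap (66 mm above the foot's underside when free); pressing it level with the rail takes between 5 and 18 N, by spring and rail height
- spring_2: one of three look-alike upright steel coil springs, 66 mm tall when free, 110 g: round foot 38 mm across, 10 mm thick; coil 32 mm across; round cap 38 mm across, 12 mm thick, which slides down as it is pressed (30 mm at most). Origin: centre of the foot's underside, z up. Two are equally stiff, one is far weaker, unmarked. At the start any two stand on the plate, one on the block
- spring_2_cap (a point): centre of the top face of spring_2's cap (66 mm above the foot's underside when free); pressing it level with the rail takes between 5 and 18 N, by spring and rail height
- spring_3: one of three look-alike upright steel coil springs, 66 mm tall when free, 110 g: round foot 38 mm across, 10 mm thick; coil 32 mm across; round cap 38 mm across, 12 mm thick, which slides down as it is pressed (30 mm at most). Origin: centre of the foot's underside, z up. Two are equally stiff, one is far weaker, unmarked. At the start any two stand on the plate, one on the block
- spring_3_cap (a point): centre of the top face of spring_3's cap (66 mm above the foot's underside when free); pressing it level with the rail takes between 5 and 18 N, by spring and rail height
Not all that is in view belongs to the job. What is shaped like the spring_3 but blue or pink is not meant.

How it is judged:
By the outcome, as a careful person would: the job done as asked, in the order asked, and still so for the second after the job is handed in, with the robot touching nothing.
It also fails if it takes over 72 s, if anything falls off the work surface, if the arm or the gripper's body presses on something with over 40 N, if the wrist force passes 120 N, or if a joint passes its speed limit or range.

ROBOT

A 6-joint arm with a two-finger parallel gripper is mounted at the origin on the work surface. World frame = base frame: x ahead of the robot, y to its left, z up, the work surface at z = 0. Lengths are in m, angles in rad, forces in N, time in s.
With the tool pointing down it reaches from about 0.325 to 0.775 m from the base axis. Payload 9.3 kg.
Tool frame: the origin (TCP) lies midway between the tips of the shut fingers; the grasp point (between the pads) lies 19 mm behind it; z points along the fingers, y is the line along which they close (so a half turn about z gives the same grasp; the last joint's range is limited). The gripper opens to 85 mm and grips with 20 to 120 N. Pads are 22 mm wide; open, the fingers measure 114 mm over their backs; the gripper's body (76 mm by 85 mm) begins 54 mm behind the grasp point. The pads swing forward as they close: fully open they stand 13 mm farther back than shut.
Start: joints at [1.185, 0.259, 0.021, 1.334, 0, 1.418], TCP at [0.127, 0.535, 0.231] pointing down, gripper open.
Joint ranges: [-3.04, 3.04], [-0.91, 1.82], [-1.04, 1.36], [-1.92, 1.95], [-1.52, 1.45], [-3.14, 3.14]. Speed limits (rad/s): [2.22, 2.22, 2.79, 3.14, 3.14, 3.14].

INTERFACE

Orientations are given as a unit quaternion [w, x, y, z].
In Python, from rig import ctrl gives the robot as it stands.
- The arm moves only by the tool step_arm, never from a script. Its arguments are lists of equal length, an entry for each row: "translation": the shift along the tool's x, y, z scaled (see below), a list of three; "twist": the turn, a rotation vector about the tool's x, y, z scaled (see below), a list of three. In form: {"translation": [[tx, ty, tz], ...], "twist": [[ax, ay, az], ...]}. A call has 1 to 12 rows; each row is the pose to reach, as a shift and turn from the pose commanded when the call began, along the tool's axes at that moment, turning the shorter way round; what a row does not reach only later rows make up. The controller multiplies each number of a shift by 120 mm and each number of a turn by 2 pi rad. A row lasts 1/12 s, in which the tool goes at most 41.7 mm and 7.16 degrees, less where a joint would pass 70% of its speed; a pose out of reach is approached as far as the arm can. A call with a number of a shift or a turn outside -1 to 1 is refused whole. A call with a gripper value outside its range is refused whole. "grip" is the opening, from 0 (shut) to 1 (fully open), set as the call begins (left out, the last holds). The fingers move at their own pace and stop on an object; the grip force is fixed at half the most. Time passes only in rows, so rows that repeat a pose let the fingers close. It gives the time, the measured TCP pose, the force, the opening and the grip force at its end, in the units of the state.
- ctrl.observe(): the state, without advancing time (a new reading comes with each control period).
- ctrl.snapshot(name): name is "side" or "top" or "wrist"; returns a dict with "color" (420x560x3 uint8, red, green, blue), "fov_y" (degrees; the focal length in pixels is half the picture's height over the tangent of half this angle, whatever the lens; pixels are square), "cx", "cy" (the principal point, pixels), "k1" (the pictures are not rectified: a ray, as slopes to the right and down, at radius r is drawn at 1 + k1 r^2 times it, then the intrinsics apply), "cam_to_world" (4x4, takes a point from camera to world coordinates); the wrist camera has in their place "mount" (4x4, takes a point from camera to tool coordinates, whose origin is the TCP and whose axes are the flange's). Camera axes: x right, y down, z forward; pixel columns grow to the right and rows downward; lengths in m; the calibration is good to about 2 mm. A picture is of the moment at which its call begins: read the wrist's pose just before it. There is no depth.
- ctrl.close_job(): hands the job in; it is judged then, once.
Trained networks look in the newest picture that a camera, given by its name, has taken for a name from the list of things; names that differ only in an ending like _2 or _b are one class to them, and where a whole thing is asked for, a point or a joint stands for the part that bears it (a point fixed in the world has none). Each returns a list of dicts, best first, with "p" (0 to 1); they miss things now and then, are a little off and sometimes report something else, mostly with a low value. They report only what shows in the picture. A call takes as long as a camera call. They do not tell look-alikes from the thing itself.
- ctrl.trace(camera, target): "mask" (420x560 bool, what is visible of it) and "point" ([column, row] in pixels, amid what is visible of it).
The state is a dict: "t": time; "q": joint angles; "dq": joint speeds; "joint_efforts": joint torques, N m; "ee_pos": TCP position; "tcp_rot": TCP orientation; "ft_force": force on the tool from outside, world axes, zero at the start; "wrist_torque": the same for the moment, N m; "opening": opening from 0.0 (shut) to 1.0 (fully open); "grasp_force": force on a finger pad.
Only numpy, scipy, OpenCV 4.12 (cv2) and the standard library are available. Lean on these libraries where they do the work, as an engineer would, in place of code of your own. Each camera call takes 0.05 s, during which the arm holds its last target. There are 200 camera calls.

## Working session

There is one attempt and no reset: what is moved stays moved. The work goes in short steps, Python scripts to look and compute and a tool call to move; the robot and the scene stay as the last step left them, time stands still between calls to the robot, and variables do not carry over. Pictures are saved under pics/ and viewed, at most 10 in all, crops included, and the job is handed in when it is done.

Besides the shell and the picture viewer there is one more tool, called as name(argument=value, ...) on one line, values as JSON. step_arm: Moves the arm, as the interface text tells. Shifts and turns lie within -1 to 1; 1 stands for 120 mm of shift or 2 pi rad of turn. Its arguments: {"type":"object","properties":{"translation":{"type":"array","items":{"type":"array","items":{"type":"number"}}},"twist":{"type":"array","items":{"type":"array","items":{"type":"number"}}},"grip":{"type":"number"}},"required":["translation","twist"]}

```bash
mkdir -p pics; ls; cat > h.py <<'E'
import numpy as np, cv2
from rig import ctrl
from scipy.spatial.transform import Rotation as R
def snap(n):
    s=ctrl.observe(); c=ctrl.snapshot(n); 
    if 'mount' in c:
        T=np.eye(4); w,x,y,z=s['tcp_rot']; T[:3,:3]=R.from_quat([x,y,z,w]).as_matrix(); T[:3,3]=s['ee_pos']; c['cam_to_world']=T@np.array(c['mount'])
    c['cam_to_world']=np.array(c['cam_to_world']); return c
def f(c): return 210/np.tan(np.radians(c['fov_y'])/2)
def ray(c,uv):
    K=np.array([[f(c),0,c['cx']],[0,f(c),c['cy']],[0,0,1]])
    p=cv2.undistortPoints(np.array([[uv]],float),K,np.array([c['k1'],0,0,0,0.]))[0,0]
    T=c['cam_to_world']; d=T[:3,:3]@np.array([p[0],p[1],1]); return T[:3,3],d
def atz(c,uv,z):
    o,d=ray(c,uv); return o+d*(z-o[2])/d[2]
def proj(c,P):
    T=np.linalg.inv(c['cam_to_world']); p=T[:3,:3]@np.array(P)+T[:3,3]; a=p[:2]/p[2]; a=a*(1+c['k1']*(a@a)); return f(c)*a+[c['cx'],c['cy']]
def tri(c1,u1,c2,u2):
    o1,d1=ray(c1,u1);o2,d2=ray(c2,u2); s=np.linalg.lstsq(np.c_[d1,-d2],o2-o1,rcond=None)[0]
    a=o1+s[0]*d1;b=o2+s[1]*d2; return (a+b)/2,np.linalg.norm(a-b)
def save(c,n): cv2.imwrite('pics/'+n,c['color'][:,:,::-1])
E
python3 - <<'E'
from h import *
np.set_printoptions(precision=3,suppress=True)
cs={n:snap(n) for n in('top','side','wrist')}
cv2.imwrite('pics/a.png',cs['top']['color'][:,:,::-1]);save(cs['side'],'b.png');save(cs['wrist'],'w.png')
for n in cs:
    print(n,cs[n]['cam_to_world'][:3].round(3).tolist(),f(cs[n]),cs[n]['k1'])
    for t in('spring_1','spring_1_cap','rail_mark','needle','plate','tray','block','bush','jar','tester'):
        try: print(t,[(round(d['p'],2),np.round(d['point']).tolist(),int(d['mask'].sum()) if t!='rail_mark' else 0) for d in ctrl.trace(n,t)])
        except Exception as e: print(t,e)
print(ctrl.observe())
E
```

```text
pics
top [[0.023, -0.987, 0.157, 0.374], [-1.0, -0.024, -0.004, -0.003], [0.007, -0.157, -0.988, 1.3]] 486.42331375200365 0.05512543558129682
spring_1 [(0.73, [146.0, 243.0], 293), (0.71, [354.0, 153.0], 228), (0.7, [238.0, 203.0], 202), (0.65, [354.0, 186.0], 205)]
spring_1_cap [(0.57, [144.0, 242.0], 189)]
rail_mark [(0.88, [280.0, 181.0], 0)]
needle []
plate [(0.84, [276.0, 210.0], 4720)]
tray [(0.59, [399.0, 235.0], 3143)]
block [(0.7, [145.0, 259.0], 2404)]
bush [(0.66, [117.0, 253.0], 269), (0.48, [297.0, 138.0], 575)]
jar [(0.89, [242.0, 252.0], 387)]
tester [(0.88, [275.0, 216.0], 7062)]
side [[0.86, -0.388, 0.332, 0.274], [-0.511, -0.644, 0.569, -0.545], [-0.007, -0.659, -0.752, 0.816]] 430.81043366429464 0.03309082894627516
spring_1 [(0.82, [349.0, 281.0], 491), (0.78, [299.0, 248.0], 485), (0.76, [173.0, 154.0], 315), (0.65, [250.0, 192.0], 478), (0.63, [377.0, 265.0], 520)]
spring_1_cap [(0.5, [172.0, 146.0], 150), (0.42, [299.0, 250.0], 488), (0.25, [244.0, 296.0], 1213)]
rail_mark [(0.92, [297.0, 209.0], 0)]
needle [(0.73, [270.0, 231.0], 5047)]
plate [(0.85, [270.0, 23
[... 322 characters left out ...]
 0.926, 0.3, 0.052], [0.973, -0.218, -0.072, 0.554], [-0.002, 0.308, -0.951, 0.373]] 336.36095132573735 0.010195724244492046
spring_1 []
spring_1_cap []
rail_mark []
needle []
plate []
tray []
block [(0.62, [202.0, 384.0], 716)]
bush []
jar []
tester []
{'t': 1.65, 'q': array([ 1.185,  0.259,  0.022,  1.334, -0.   ,  1.418]), 'dq': array([ 0.001,  0.002, -0.   , -0.   ,  0.   ,  0.   ]), 'joint_efforts': array([ -0.002, -55.538,  34.473,   0.002,  -0.   ,   0.   ]), 'ee_pos': array([0.127, 0.535, 0.231]), 'tcp_rot': array([0.   , 0.116, 0.993, 0.   ]), 'ft_force': array([ 0.253, -0.139,  0.187]), 'wrist_torque': array([0.024, 0.025, 0.044]), 'grasp_force': 0.0, 'opening': 0.9971490477033246}
```

```bash
python3 -c "
import cv2
a=cv2.imread('pics/a.png')[110:310,70:470];cv2.imwrite('pics/a2.png',cv2.resize(a,None,fx=2,fy=2,interpolation=2))
a=cv2.imread('pics/b.png')[100:400,120:460];cv2.imwrite('pics/b2.png',cv2.resize(a,None,fx=2,fy=2,interpolation=2))"
```

```text
(no output)
```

View pics/a2.png

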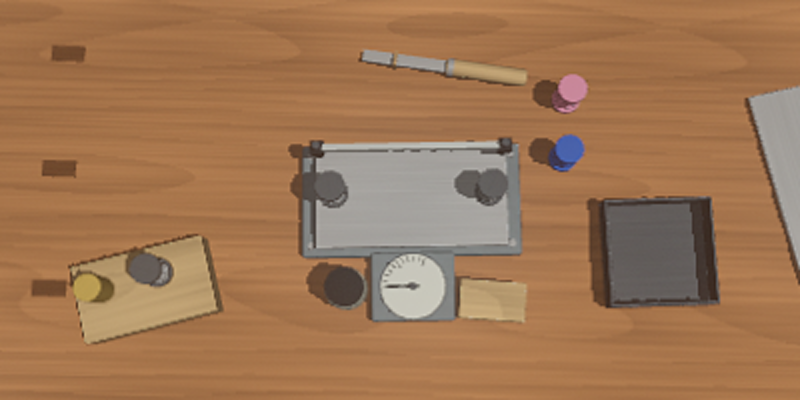

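View pics/b2.png

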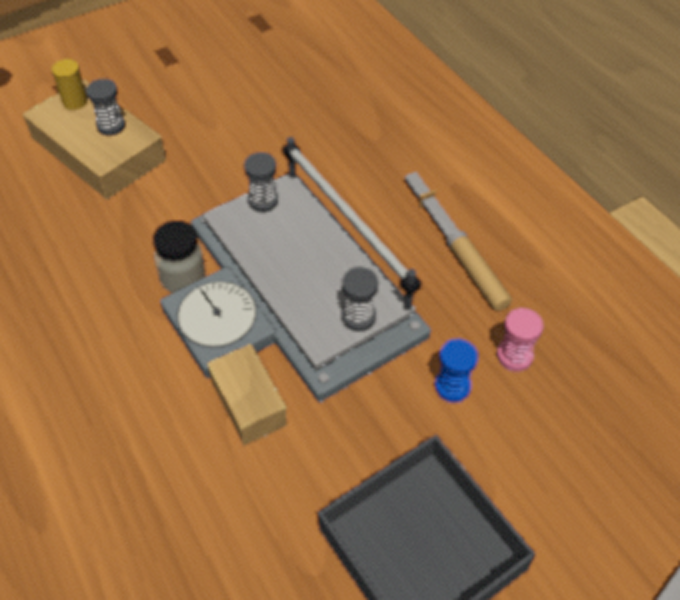

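The top view shows three grey springs: two on the plate, at (235,203) and (316,203), and one on the block at (144,243). The blue one at (354,186) and the pink one at (356,156) are look-alikes, so they're excluded by colour. The bush is at (114,253), the tray at (399,235), and the dial at (276,253) reads about 0.

```bash
python3 - <<'E'
from h import *
np.set_printoptions(precision=4,suppress=True)
c=snap('top');s=snap('side')
for n,u,v in [('L',(235,203),(250,183)),('R',(316,203),(299,241)),('B',(144,243),(172,146))]:
    print(n,atz(c,u,.111),atz(s,v,.111),tri(c,u,s,v))
tp=lambda x,y:(70+x/2,110+y/2); sp=lambda x,y:(120+x/2,100+y/2)
for n,u,v in [('railL',(322,145),(293,151)),('railR',(500,146),(406,280))]: print(n,tri(c,tp(*u),s,sp(*v)))
print('bush',atz(c,tp(88,285),.105)); 
for p in [(605,200),(711,198),(718,303),(608,305)]: print('tray',atz(c,tp(*p),.04))
for p in [(70,266),(203,236),(219,310),(88,343)]: print('blk',atz(c,tp(*p),.045))
for p in [(317,150),(507,150),(508,246),(315,248)]: print('plate',atz(c,tp(*p),.045))
print(atz(c,tp(412,286),.052))
w=snap('wrist'); print(np.array(w['mount']))
E
```

```text
L [0.5653 0.0956 0.111 ] [0.5666 0.0907 0.111 ] (array([0.5674, 0.0956, 0.1058]), np.float64(0.002741882566840619))
R [ 0.5701 -0.1049  0.111 ] [ 0.5739 -0.1075  0.111 ] (array([ 0.5725, -0.1059,  0.1091]), np.float64(0.004365471607682875))
B [0.4615 0.3125 0.111 ] [0.4613 0.3052 0.111 ] (array([0.4627, 0.3144, 0.1035]), np.float64(0.001270015629822026))
railL (array([0.6203, 0.1092, 0.0925]), np.float64(0.00044780208223586153))
railR (array([ 0.6269, -0.117 ,  0.0884]), np.float64(0.002706751281116842))
bush [0.4374 0.3846 0.105 ]
tray [ 0.5669 -0.2589  0.04  ]
tray [ 0.5729 -0.3969  0.04  ]
tray [ 0.4367 -0.4021  0.04  ]
tray [ 0.4304 -0.2615  0.04  ]
blk [0.4642 0.4287 0.045 ]
blk [0.5065 0.2623 0.045 ]
blk [0.4122 0.2364 0.045 ]
blk [0.3677 0.3983 0.045 ]
plate [0.6233 0.1199 0.045 ]
plate [ 0.6295 -0.1298  0.045 ]
plate [ 0.5028 -0.1321  0.045 ]
plate [0.4943 0.1175 0.045 ]
[ 0.4478 -0.009   0.052 ]
[[ 0.0009 -0.9512 -0.3085  0.0773]
 [ 1.      0.001  -0.0002  0.0007]
 [ 0.0005 -0.3085  0.9512 -0.1426]
 [ 0.      0.      0.      1.    ]]
```

step_arm(translation=[[-0.68,-0.7,-0.25],[-0.68,-0.7,-0.25],[-0.68,-0.7,-0.25],[-0.68,-0.7,-0.25],[-0.68,-0.7,-0.25]], twist=[[0,0,-0.037],[0,0,-0.037],[0,0,-0.037],[0,0,-0.037],[0,0,-0.037]], grip=0)

```text
t: 2.22
ee_pos: [0.1879, 0.4337, 0.2623]
tcp_rot: [0.001, 0.002, 1.0, 0.001]
ft_force: [-0.1, 0.7, 0.2]
opening: 0.302
grasp_force: 0.0
```

step_arm(translation=[[-0.61,-0.9,0],[-0.61,-0.9,0],[-0.61,-0.9,0],[-0.61,-0.9,0],[-0.61,-0.9,0]], twist=[[0,0,0],[0,0,0],[0,0,0],[0,0,0],[0,0,0]])

```text
t: 2.63
ee_pos: [0.2611, 0.3258, 0.2611]
tcp_rot: [-0.0, 0.002, 1.0, 0.0]
ft_force: [-0.7, 0.9, 0.7]
opening: 0.005
grasp_force: 0.0
```

step_arm(translation=[[-0.61,-0.9,0],[-0.61,-0.9,0],[-0.61,-0.9,0],[-0.61,-0.9,0],[-0.61,-0.9,0]], twist=[[0,0,0],[0,0,0],[0,0,0],[0,0,0],[0,0,0]])

```text
t: 3.05
ee_pos: [0.3343, 0.2183, 0.261]
tcp_rot: [-0.0, 0.002, 1.0, 0.0]
ft_force: [-0.1, -0.1, 0.1]
opening: 0.001
grasp_force: 0.0
```

step_arm(translation=[[-0.61,-0.9,0],[-0.61,-0.9,0],[-0.61,-0.9,0],[-0.61,-0.9,0],[-0.61,-0.9,0]], twist=[[0,0,0],[0,0,0],[0,0,0],[0,0,0],[0,0,0]])

```text
t: 3.47
ee_pos: [0.4073, 0.1109, 0.2607]
tcp_rot: [-0.001, 0.001, 1.0, 0.0]
ft_force: [-0.2, 0.6, 0.4]
opening: -0.004
grasp_force: 0.0
```

step_arm(translation=[[-0.61,-0.9,0],[-0.61,-0.9,0],[-0.61,-0.9,0],[-0.61,-0.9,0],[-0.61,-0.9,0],[-0.61,-0.9,0],[-0.61,-0.9,0]], twist=[[0,0,0],[0,0,0],[0,0,0],[0,0,0],[0,0,0],[0,0,0],[0,0,0]])

```text
t: 4.05
ee_pos: [0.4788, 0.0049, 0.2614]
tcp_rot: [-0.0, -0.001, 1.0, 0.0]
ft_force: [0.9, 0.5, 0.7]
opening: 0.002
grasp_force: 0.0
```

```bash
cat >> h.py <<'E'
import pickle
def keep(c,n): save(c,n+'.png'); pickle.dump(c,open(n+'.pkl','wb'))
def load(n): return pickle.load(open(n+'.pkl','rb'))
E
python3 -c "
from h import *
keep(snap('wrist'),'w1')"
```

step_arm(translation=[[-1,0,-0.2],[-1,0,-0.2],[-1,0,-0.2],[-1,0,-0.2],[-1,0,-0.2],[-1,0,-0.2]], twist=[[0,0,0],[0,0,0],[0,0,0],[0,0,0],[0,0,0],[0,0,0]])

```text
t: 4.6
ee_pos: [0.5988, 0.0039, 0.2851]
tcp_rot: [-0.0, -0.001, 1.0, 0.0]
ft_force: [0.1, -0.4, 0.0]
opening: 0.0
grasp_force: 0.0
```

```bash
python3 -c "
from h import *
keep(snap('wrist'),'w2')
a=cv2.resize(cv2.imread('pics/w1.png')[100:390],(560,290));b=cv2.imread('pics/w2.png')[100:390]
cv2.imwrite('pics/ww.png',np.vstack([a,b]))"
```

```text
(no output)
```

View pics/ww.png

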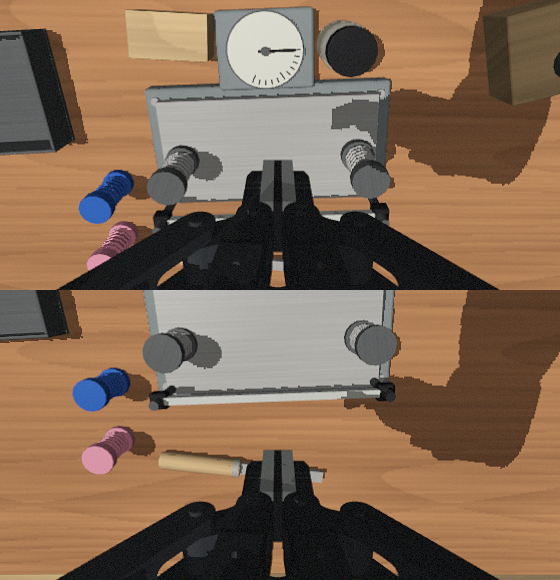

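The two wrist views show both plate caps: image-left is R at about (168,284) and (168,160), image-right is L at about (370,282) and (376,155). The rail lies below them in each view. Next I'll enlarge the rail ends to measure them.

```bash
python3 -c "
from h import *
a=cv2.imread('pics/w1.png');b=cv2.imread('pics/w2.png')
z=lambda i,x,y:cv2.resize(i[y:y+70,x:x+100],None,fx=4,fy=4,interpolation=cv2.INTER_CUBIC)
cv2.imwrite('pics/z.png',np.vstack([np.hstack([z(a,140,260),z(a,300,260)]),np.hstack([z(b,140,145),z(b,310,145)])]))"
```

```text
(no output)
```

View pics/z.png

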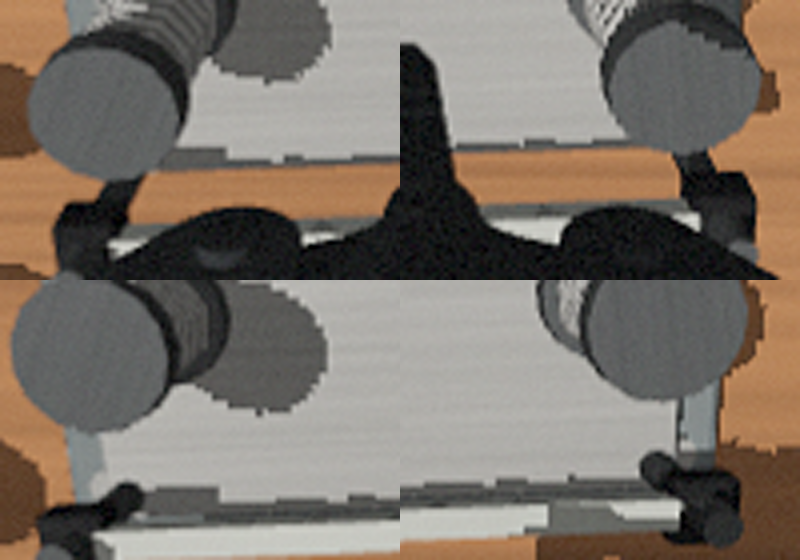

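```bash
python3 - <<'E'
from h import *
np.set_printoptions(precision=4,suppress=True)
a,b=load('w1'),load('w2')
for n,u,v in [('R',(165.5,287),(163,163)),('L',(371.2,278.7),(376,154.5))]:
    print(n,tri(a,u,b,v),atz(a,u,.111),atz(b,v,.111))
def pl(c,u,v):
    o,d=ray(c,u);_,e=ray(c,v);n=np.cross(d,e);return n/np.linalg.norm(n),o
n1,o1=pl(a,(168,317.3),(372.5,313.2));n2,o2=pl(b,(166.2,208.3),(378.8,199.3))
for y in(-.11,0,.11): print(y,np.linalg.solve(np.array([n1,n2,[0,1,0]]),[n1@o1,n2@o2,y]))
# rail z if x unknown: also check caps consistent
E
```

```text
R (array([ 0.5772, -0.1053,  0.1084]), np.float64(0.0008962657750516874)) [ 0.5757 -0.1048  0.111 ] [ 0.5767 -0.104   0.111 ]
L (array([0.5691, 0.0987, 0.1052]), np.float64(0.0008017713831990526)) [0.5659 0.0973 0.111 ] [0.5683 0.0966 0.111 ]
-0.11 [ 0.63   -0.11    0.0835]
0 [0.6233 0.     0.0891]
0.11 [0.6165 0.11   0.0946]
```

```bash
python3 - <<'E'
from h import *
a,b=load('w1'),load('w2')
for n,c,cols,r in [('w1',a,[172,180,190,200,208,228,232,236,355,362,370],(308,325)),('w2',b,[168,180,200,220,240,260,280,300,320,340,360,375],(190,216))]:
    g=cv2.cvtColor(c['color'],cv2.COLOR_RGB2GRAY)
    for x in cols: print(n,x,r[0],g[r[0]:r[1],x].tolist())
for n,c,seeds in [('w1',a,[(165,287),(371,285)]),('w2',b,[(163,163),(376,155)])]:
    im=c['color'].astype(int)
    g=cv2.medianBlur(cv2.cvtColor(c['color'],cv2.COLOR_RGB2GRAY),3)
    sat=im.max(2)-im.min(2)
    for s in seeds:
        v=int(g[s[1],s[0]]); m=((abs(g.astype(int)-v)<18)&(sat<30)).astype(np.uint8)
        m=cv2.morphologyEx(m,cv2.MORPH_OPEN,np.ones((5,5),np.uint8))
        k,lab,st,ce=cv2.connectedComponentsWithStats(m); l=lab[s[1],s[0]]
        cn=max(cv2.findContours((lab==l).astype(np.uint8),0,1)[0],key=len)
        print(n,s,v,st[l],ce[l],cv2.fitEllipse(cv2.convexHull(cn)))
E
```

```text
w1 172 308 [34, 28, 51, 88, 105, 100, 91, 84, 87, 100, 92, 107, 165, 204, 170, 52, 17]
w1 180 308 [132, 136, 140, 139, 137, 132, 130, 120, 89, 83, 32, 22, 19, 23, 24, 38, 23]
w1 190 308 [134, 135, 140, 143, 124, 60, 26, 29, 14, 23, 24, 28, 17, 25, 48, 63, 51]
w1 200 308 [133, 137, 134, 96, 23, 31, 23, 25, 17, 17, 21, 20, 25, 29, 38, 46, 37]
w1 208 308 [133, 140, 141, 134, 100, 12, 24, 21, 25, 19, 21, 22, 27, 26, 29, 22, 30]
w1 228 308 [135, 136, 139, 141, 131, 124, 105, 93, 99, 89, 45, 18, 3, 17, 27, 26, 26]
w1 232 308 [134, 137, 139, 134, 134, 120, 100, 89, 66, 15, 27, 25, 25, 18, 15, 21, 24]
w1 236 308 [138, 136, 125, 90, 33, 15, 26, 27, 18, 24, 32, 27, 27, 22, 23, 29, 28]
w1 355 308 [137, 132, 95, 50, 12, 22, 26, 16, 24, 25, 13, 10, 26, 20, 16, 23, 32]
w1 362 308 [138, 128, 95, 87, 66, 21, 27, 15, 22, 12, 21, 23, 15, 18, 24, 24, 27]
w1 370 308 [15, 65, 96, 94, 88, 140, 182, 146, 8, 17, 13, 20, 24, 16, 25, 10, 20]
w2 168 190 [181, 176, 178, 179, 184, 178, 147, 73, 37, 27, 22, 21, 2, 9, 4, 29, 77, 119, 181, 201, 199, 174, 139, 142, 148, 106]
w2 180 190 [180, 175, 178, 180, 180, 180,
[... 1431 characters left out ...]
 65, 62]
w1 (165, 287) 99 [ 147  273   48   32 1039] [166.79692012 289.09432146] ((169.56251525878906, 289.9243469238281), (30.83843994140625, 50.770389556884766), 109.28086853027344)
w1 (371, 285) 96 [352 266  38  32 916] [370.02292576 282.37772926] ((370.1615905761719, 282.08270263671875), (31.912294387817383, 38.22140121459961), 78.80482482910156)
w2 (163, 163) 97 [ 143  144   38   39 1174] [161.61073254 163.2197615 ] ((161.75833129882812, 163.26014709472656), (36.301048278808594, 41.134605407714844), 135.4237518310547)
w2 (376, 155) 96 [ 357  135   40   40 1252] [376.47204473 154.92651757] ((376.555908203125, 154.9252471923828), (37.874778747558594, 42.1667594909668), 37.704734802246094)
```

step_arm(translation=[[-1,0,0.3],[-1,0,0.3],[-1,0,0.3],[-1,0,0.3],[-1,0,0.3],[-1,0,0.3]], twist=[[0,0,0],[0,0,0],[0,0,0],[0,0,0],[0,0,0],[0,0,0]])

```text
t: 5.15
ee_pos: [0.7186, 0.0029, 0.2498]
tcp_rot: [-0.0, -0.0, 1.0, 0.0]
ft_force: [0.4, 0.1, 0.3]
opening: -0.007
grasp_force: 0.0
```

```bash
python3 -c "
from h import *
c=snap('wrist');keep(c,'w3')
g=cv2.cvtColor(c['color'],cv2.COLOR_RGB2GRAY)
p=[proj(c,(.6165+dx,y,.093)).round(1).tolist() for y in(-.11,.11) for dx in(0,.008)];print(p)
cv2.imwrite('pics/z3.png',cv2.resize(cv2.imread('pics/w3.png')[0:200,100:450],None,fx=2.2,fy=2.2,interpolation=2))
for x in range(160,400,20):
  y=int(np.interp(x,[p[0][0],p[2][0]],[p[0][1],p[2][1]])); print(x,y-15,g[max(0,y-15):y+15,x].tolist())
"
```

```text
[[139.8, 69.6], [141.1, 80.1], [407.7, 69.9], [406.5, 80.4]]
160 54 [195, 193, 195, 196, 196, 195, 196, 198, 197, 196, 196, 195, 199, 195, 193, 194, 193, 195, 195, 196, 191, 194, 200, 200, 196, 197, 197, 197, 217, 216]
180 54 [93, 98, 95, 97, 94, 91, 82, 200, 193, 194, 195, 197, 195, 191, 193, 191, 192, 196, 193, 192, 191, 197, 198, 198, 195, 196, 194, 212, 219, 216]
200 54 [91, 92, 93, 95, 91, 86, 200, 197, 197, 193, 193, 193, 193, 189, 189, 190, 193, 193, 189, 189, 196, 194, 196, 193, 192, 193, 209, 217, 216, 217]
220 54 [191, 191, 192, 195, 197, 193, 192, 192, 191, 191, 191, 188, 189, 187, 187, 193, 191, 190, 189, 194, 192, 192, 189, 190, 193, 203, 215, 214, 214, 213]
240 54 [190, 192, 193, 198, 194, 190, 191, 190, 188, 188, 189, 188, 186, 186, 191, 194, 189, 186, 192, 193, 188, 188, 190, 187, 202, 212, 214, 211, 213, 211]
260 54 [190, 193, 195, 192, 189, 187, 189, 187, 187, 189, 189, 187, 189, 191, 193, 189, 185, 190, 189, 188, 184, 189, 190, 193, 209, 211, 212, 212, 211, 211]
280 54 [189, 194, 192, 190, 187, 188, 186, 186, 187, 188, 184, 187, 189, 190, 187, 186, 189, 188, 188, 184, 186, 189, 194, 206, 209, 209, 210, 209, 208, 210]
300 54 [193, 189, 186, 186, 188, 187, 185, 186, 184, 187, 188, 190, 190, 189, 185, 188, 190, 185, 184, 185, 186, 187, 204, 208, 206, 207, 208, 207, 208, 207]
320 54 [190, 185, 187, 189, 187, 187, 187, 185, 188, 187, 189, 189, 184, 184, 188, 188, 183, 186, 186, 185, 186, 204, 207, 206, 206, 207, 205, 205, 205, 207]
340 54 [184, 185, 187, 189, 185, 183, 184, 186, 189, 191, 190, 185, 182, 183, 189, 182, 184, 183, 185, 186, 199, 206, 206, 204, 206, 207, 207, 204, 206, 209]
360 54 [186, 186, 188, 186, 183, 182, 185, 187, 190, 188, 185, 181, 183, 187, 184, 184, 184, 186, 184, 199, 205, 205, 204, 206, 205, 205, 206, 206, 208, 189]
380 54 [185, 183, 184, 182, 179, 183, 185, 187, 187, 181, 180, 179, 184, 181, 183, 182, 180, 180, 192, 203, 204, 203, 204, 204, 204, 205, 205, 206, 188, 107]
```

View pics/z3.png

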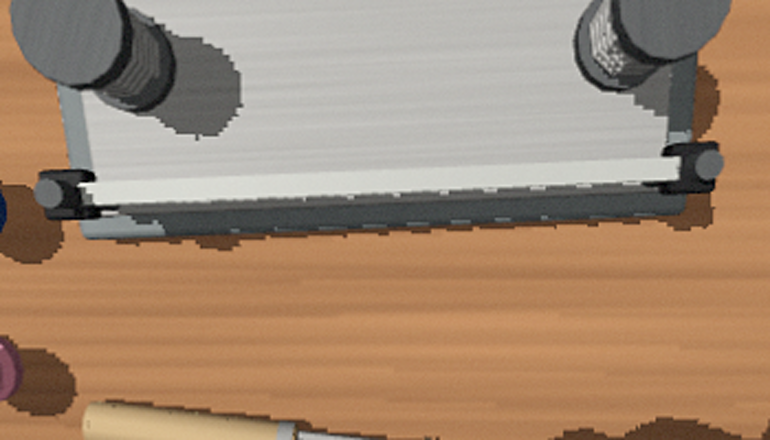

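```bash
cat > r.py <<'E'
from h import *
np.set_printoptions(precision=4,suppress=True)
from scipy.optimize import least_squares
b,c=load('w2'),load('w3')
def edge(cc,cols,guess,thr,up):
    g=cv2.GaussianBlur(cv2.cvtColor(cc['color'],cv2.COLOR_RGB2GRAY),(5,1),0).astype(float); out=[]
    for x in cols:
        y0=int(guess(x))
        for y in range(y0-4,y0+5):
            p,q=g[y,x],g[y+1,x]
            if (p<thr<=q) if up else (p>=thr>q): out.append((x,y+(thr-p)/(q-p)));break
    return np.array(out)
E2f=edge(b,range(185,345,4),lambda x:206.9-.0372*(x-180),135,True)
E2r=edge(b,range(185,330,4),lambda x:213.9-.0372*(x-200),165,False)
E3f=edge(c,range(160,381,4),lambda x:81.6-.043*(x-160),198,True)
E3r=edge(c,range(160,381,4),lambda x:82.2-.043*(x-380),160,False)
def fit(e):
    k=np.polyfit(e[:,0],e[:,1],1); r=e[:,1]-np.polyval(k,e[:,0]); m=abs(r)<.6
    k=np.polyfit(e[m,0],e[m,1],1); print(len(e),m.sum(),k,(e[m,1]-np.polyval(k,e[m,0])).std()); return k
def pl(cc,k):
    o,d=ray(cc,(180,np.polyval(k,180)));_,e=ray(cc,(340,np.polyval(k,340)));n=np.cross(d,e);return n/np.linalg.norm(n),o
for A,B in((E2f,E3f),(E2r,E3r)):
    n1,o1=pl(b,fit(A));n2,o2=pl(c,fit(B))
    for y in(-.08,0,.08): print(y,np.linalg.solve(np.array([n1,n2,[0,1,0]]),[n1@o1,n2@o2,y]))
# caps: fit circle r=19 contours
for n,cc,ss in(('w2',b,[(163,163),(376,155)]),('w3',c,[(131,15),(405,8)])):
    im=cc['color'].astype(int);g=cv2.medianBlur(cv2.cvtColor(cc['color'],cv2.COLOR_RGB2GRAY),3);sat=im.max(2)-im.min(2)
    for s in ss:
        m=((abs(g.astype(int)-96)<16)&(sat<30)).astype(np.uint8);m=cv2.morphologyEx(m,2,np.ones((5,5),np.uint8))
        k,lab,st,ce=cv2.connectedComponentsWithStats(m);l=lab[s[1],s[0]]
        h=cv2.convexHull(max(cv2.findContours((lab==l).astype(np.uint8),0,1)[0],key=len))[:,0].astype(float)
        h=h[h[:,1]>2]
        P=np.array([atz(cc,p,.111)[:2] for p in h])
        q=least_squares(lambda q:np.hypot(*(P-q[:2]).T)-q[2],[*P.mean(0),.019],loss='soft_l1',f_scale=.0005).x; print(n,st[l],q)
E
python3 r.py
```

```text
40 40 [ -0.0372 213.4404] 0.07040052314508453
56 56 [-0.0377 86.8038] 0.1366085971564318
-0.08 [ 0.6245 -0.08    0.0942]
0 [0.6215 0.     0.0931]
0.08 [0.6185 0.08   0.092 ]
37 37 [ -0.0373 221.3591] 0.07204604709236262
56 50 [-0.0445 99.4065] 0.18066186931864997
-0.08 [ 0.6333 -0.08    0.0936]
0 [0.6299 0.     0.0939]
0.08 [0.6264 0.08   0.0943]
w2 [ 143  144   38   39 1169] [ 0.5773 -0.1052  0.0182]
w2 [ 357  135   40   40 1247] [0.5691 0.0971 0.0186]
w3 [     0      0    560    420 231450] [0.9699 0.0055 0.3033]
w3 [ 382    0   50   26 1023] [0.5694 0.0969 0.0185]
```

The rail top sits at z ≈ 0.0935–0.094, about 48.7 mm above the plate. L's cap is at (0.569, 0.097) and R's at (0.577, -0.105). I'll press L first.

step_arm(translation=[[1,0.4,0.3],[1,0.4,0.3],[1,0.4,0.3],[1,0.4,0.3],[1,0.4,0.3]], twist=[[0,0,0],[0,0,0],[0,0,0],[0,0,0],[0,0,0]])

```text
t: 5.62
ee_pos: [0.595, 0.0519, 0.216]
tcp_rot: [0.001, -0.001, 1.0, -0.0]
ft_force: [-0.1, -0.7, 1.2]
opening: 0.001
grasp_force: 0.0
```

step_arm(translation=[[0.25,0.385,0.53],[0.25,0.385,0.53],[0.25,0.385,0.53],[0.25,0.385,0.53],[0.25,0.385,0.53]], twist=[[0,0,0],[0,0,0],[0,0,0],[0,0,0],[0,0,0]])

```text
t: 6.03
ee_pos: [0.5708, 0.0964, 0.152]
tcp_rot: [0.002, 0.0, 1.0, -0.0]
ft_force: [1.2, 0.5, 1.5]
opening: -0.002
grasp_force: 0.0
```

step_arm(translation=[[0,0,0.2],[0,0,0.28],[0,0,0.32],[0,0,0.36],[0,0,0.4],[0,0,0.425],[0,0,0.425],[0,0,0.425],[0,0,0.425]], twist=[[0,0,0],[0,0,0],[0,0,0],[0,0,0],[0,0,0],[0,0,0],[0,0,0],[0,0,0],[0,0,0]])

```text
t: 6.78
ee_pos: [0.5701, 0.0965, 0.0994]
tcp_rot: [0.001, 0.0, 1.0, -0.0]
ft_force: [1.6, -2.8, 4.6]
opening: -0.003
grasp_force: 2.2
```

```bash
python3 -c "
from h import *
for i in range(3):
  c=snap('top'); s=ctrl.observe();print(s['t'],s['ee_pos'].round(5),s['ft_force'])
keep(c,'p1top')"
```

```text
6.8333 [0.57008 0.09658 0.09933] [ 0.09707268 -1.39426937  5.58294355]
6.8833 [0.57001 0.09662 0.09924] [ 0.53267452 -1.95016623  4.50102614]
6.9333 [0.56996 0.09664 0.09915] [ 1.40138096 -1.84229895  4.3137034 ]
```

step_arm(translation=[[0,0,0.025],[0,0,0.045],[0,0,0.058],[0,0,0.06],[0,0,0.06],[0,0,0.06],[0,0,0.06],[0,0,0.06],[0,0,0.06],[0,0,0.06],[0,0,0.06]], twist=[[0,0,0],[0,0,0],[0,0,0],[0,0,0],[0,0,0],[0,0,0],[0,0,0],[0,0,0],[0,0,0],[0,0,0],[0,0,0]])

```text
t: 7.85
ee_pos: [0.5701, 0.0965, 0.092]
tcp_rot: [0.001, 0.0, 1.0, -0.0]
ft_force: [0.8, -2.6, 7.1]
opening: -0.001
grasp_force: 3.5
```

```bash
python3 -c "
from h import *
F=[]
for i in range(3):
  c=snap('top');s=snap('side'); o=ctrl.observe();F.append(o['ft_force']);print(o['t'],o['ee_pos'].round(5),o['ft_force'])
print(np.mean(F,0))
keep(c,'p2top');keep(s,'p2side');print(proj(s,(.448,-.009,.052)))
z=lambda i,x,y,w,h:cv2.resize(i[y:y+h,x:x+w],(400,400),interpolation=cv2.INTER_CUBIC)
a=cv2.imread('pics/p2side.png');b=cv2.imread('pics/p2top.png')
cv2.imwrite('pics/q.png',np.hstack([z(a,200,150,130,130),z(b,250,228,55,55)]))"
```

```text
7.95 [0.57012 0.09646 0.09207] [ 0.9336362  -3.04467659  7.55976346]
8.05 [0.57008 0.09645 0.09206] [ 0.43406696 -3.84351502  7.00133521]
8.15 [0.57009 0.09648 0.09206] [ 0.26592391 -3.84455298  7.50057568]
[ 0.54454236 -3.57758153  7.35389145]
[225.06467586 250.19021605]
```

View pics/q.png

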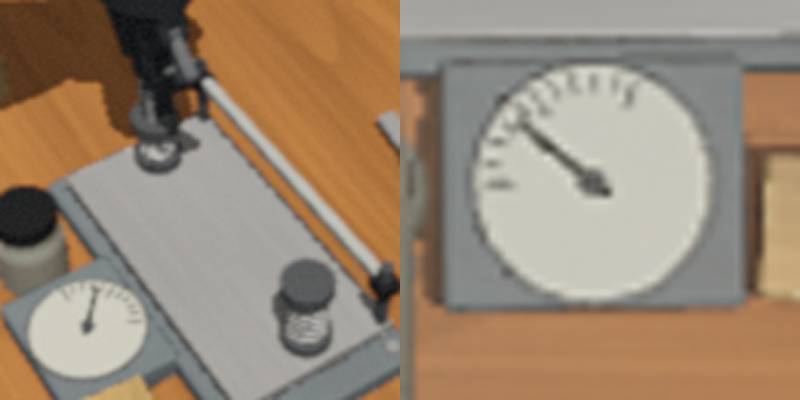

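The press on L is level, with the cap 48.9 mm above the plate, and the dial needle stands at about 41° (0.71 rad, 7.1 N). R is next.

step_arm(translation=[[0,0,-0.1],[0,0,-0.3],[0,0,-0.5],[0,0,-0.5]], twist=[[0,0,0],[0,0,0],[0,0,0],[0,0,0]])

```text
t: 8.48
ee_pos: [0.571, 0.0971, 0.1554]
tcp_rot: [0.003, -0.0, 1.0, 0.0]
ft_force: [-0.3, 0.5, -0.1]
opening: -0.002
grasp_force: 0.0
```

step_arm(translation=[[-0.03,-0.84,0],[-0.03,-0.84,0],[-0.03,-0.84,0],[-0.03,-0.84,0]], twist=[[0,0,0],[0,0,0],[0,0,0],[0,0,0]])

```text
t: 8.82
ee_pos: [0.573, -0.0072, 0.1507]
tcp_rot: [-0.001, 0.002, 1.0, -0.0]
ft_force: [-0.3, 0.7, 0.3]
opening: -0.002
grasp_force: 0.0
```

step_arm(translation=[[-0.03,-0.84,0],[-0.03,-0.84,0],[-0.03,-0.84,0],[-0.03,-0.84,0],[-0.03,-0.84,0],[-0.03,-0.84,0]], twist=[[0,0,0],[0,0,0],[0,0,0],[0,0,0],[0,0,0],[0,0,0]])

```text
t: 9.32
ee_pos: [0.5765, -0.1038, 0.1511]
tcp_rot: [-0.0, -0.0, 1.0, 0.0]
ft_force: [1.0, -0.2, 1.0]
opening: -0.004
grasp_force: 0.0
```

step_arm(translation=[[0,0,0.2],[0,0,0.28],[0,0,0.32],[0,0,0.36],[0,0,0.4],[0,0,0.43],[0,0,0.43],[0,0,0.43],[0,0,0.43],[0,0,0.43],[0,0,0.43]], twist=[[0,0,0],[0,0,0],[0,0,0],[0,0,0],[0,0,0],[0,0,0],[0,0,0],[0,0,0],[0,0,0],[0,0,0],[0,0,0]])

```text
t: 10.23
ee_pos: [0.5771, -0.1046, 0.1009]
tcp_rot: [0.001, -0.0, 1.0, 0.0]
ft_force: [-0.9, 3.0, 6.7]
opening: 0.003
grasp_force: 3.4
```

```bash
python3 -c "
from h import *
for i in range(4):
  c=snap('top'); s=ctrl.observe();print(s['t'],s['ee_pos'].round(5),s['ft_force'])
keep(c,'p3top')"
```

```text
10.2833 [ 0.57706 -0.10458  0.10093] [-1.80034492  2.46963433  7.37203911]
10.3333 [ 0.57705 -0.10458  0.10093] [-1.95253842  2.06880382  7.3583078 ]
10.3833 [ 0.57707 -0.10457  0.10095] [-2.8295852   2.05685954  7.63058045]
10.4333 [ 0.57709 -0.1046   0.10096] [-2.0972148   1.74630614  5.99966548]
```

step_arm(translation=[[0,0,0.03],[0,0,0.06],[0,0,0.08],[0,0,0.09],[0,0,0.09],[0,0,0.09],[0,0,0.09],[0,0,0.09],[0,0,0.09],[0,0,0.09],[0,0,0.09]], twist=[[0,0,0],[0,0,0],[0,0,0],[0,0,0],[0,0,0],[0,0,0],[0,0,0],[0,0,0],[0,0,0],[0,0,0],[0,0,0]])

```text
t: 11.35
ee_pos: [0.577, -0.1043, 0.0907]
tcp_rot: [0.001, -0.0, 1.0, 0.0]
ft_force: [-4.1, 3.6, 12.3]
opening: -0.002
grasp_force: 6.2
```

```bash
python3 -c "
from h import *
F=[]
for i in range(3):
  c=snap('top');s=snap('side'); o=ctrl.observe();F.append(o['ft_force']);print(o['t'],o['ee_pos'].round(5))
print(np.mean(F,0))
keep(c,'p4top');keep(s,'p4side')
z=lambda i,x,y,w,h:cv2.resize(i[y:y+h,x:x+w],(400,400),interpolation=cv2.INTER_CUBIC)
a=cv2.imread('pics/p4side.png');b=cv2.imread('pics/p4top.png')
cv2.imwrite('pics/q2.png',np.hstack([z(a,240,150,130,130),z(b,250,228,55,55)]))"
```

```text
11.45 [ 0.57694 -0.10428  0.09067]
11.55 [ 0.57695 -0.10429  0.09066]
11.65 [ 0.57697 -0.1043   0.09069]
[-4.67134986  4.70897197 13.08831173]
```

View pics/q2.png

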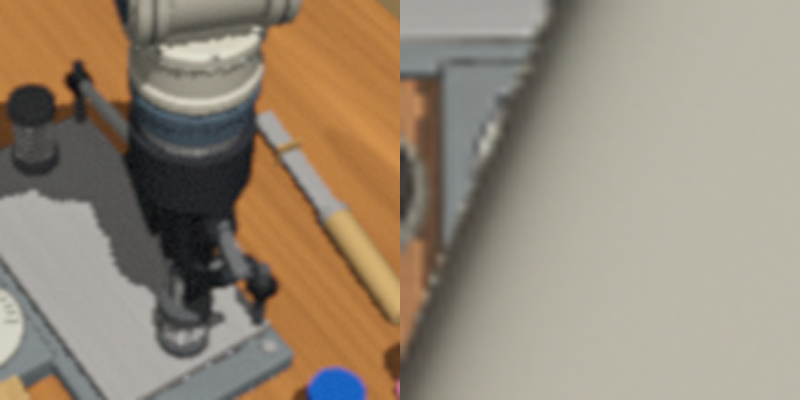

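```bash
cat > dial.py <<'E'
from h import *
def dial(c,z=.052):
    # rectified world patch 0.1 m around dial, world +y left, +x up; 4 px/mm
    n=400; u=np.zeros((n,n),np.float32);v=u.copy()
    for i in range(0,n):
        for j in range(0,n):
            pass
    T=np.linalg.inv(c['cam_to_world']); jj,ii=np.meshgrid(np.arange(n),np.arange(n))
    P=np.stack([.448+(200-ii)/4e3,-.009+(200-jj)/4e3,np.full(ii.shape,z)],-1)@T[:3,:3].T+T[:3,3]
    a=P[...,:2]/P[...,2:];a=a*(1+c['k1']*(a**2).sum(-1,keepdims=True));m=(a*f(c)+[c['cx'],c['cy']]).astype(np.float32)
    return cv2.remap(c['color'],m,None,1)
E
python3 -c "
from dial import *
cv2.imwrite('pics/d.png',np.hstack([dial(load('p2side')),dial(load('p4side'))])[:,:,::-1])"
```

```text
(no output)
```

View pics/d.png

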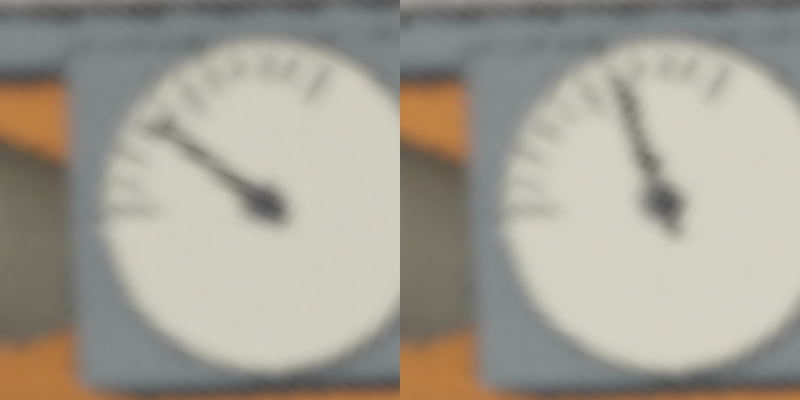

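At the same level L reads about 0.65–0.7 rad and R about 1.22 rad, so L (side view (250,183)) is the weak spring. It has been read on the plate, so I'll pick it up by its cap.

step_arm(translation=[[0,0,-0.1],[0,0,-0.3],[0,0,-0.5],[0,0,-0.5]], twist=[[0,0,0],[0,0,0],[0,0,0],[0,0,0]])

```text
t: 11.98
ee_pos: [0.5787, -0.1054, 0.1539]
tcp_rot: [0.003, 0.0, 1.0, -0.001]
ft_force: [0.9, 0.0, -0.6]
opening: 0.0
grasp_force: 0.0
```

step_arm(translation=[[0.03,0.84,0],[0.03,0.84,0],[0.03,0.84,0],[0.03,0.84,0]], twist=[[0,0,0],[0,0,0],[0,0,0],[0,0,0]], grip=0.75)

```text
t: 12.32
ee_pos: [0.5729, -0.0006, 0.1494]
tcp_rot: [0.0, -0.002, 1.0, 0.0]
ft_force: [-0.3, 0.1, -0.3]
opening: 0.565
grasp_force: 0.0
```

step_arm(translation=[[0.03,0.84,0],[0.03,0.84,0],[0.03,0.84,0],[0.03,0.84,0],[0.03,0.84,0],[0.03,0.84,0],[0.03,0.84,0]], twist=[[0,0,0],[0,0,0],[0,0,0],[0,0,0],[0,0,0],[0,0,0],[0,0,0]])

```text
t: 12.9
ee_pos: [0.5699, 0.0955, 0.149]
tcp_rot: [0.0, 0.001, 1.0, -0.0]
ft_force: [-0.4, -0.2, -0.7]
opening: 0.748
grasp_force: 0.0
```

```bash
python3 -c "
from h import *
c=snap('top');s=snap('side');o=ctrl.observe();print(o['ee_pos'],o['opening'],o['t'])
for d in ctrl.trace('side','spring_1'): print(d['p'],d['point'],np.array(np.nonzero(d['mask'])).min(1),np.array(np.nonzero(d['mask'])).max(1))
print([proj(s,(.5695,.097,z)) for z in(.045,.078,.111)], proj(s,(.577,-.105,.078)))"
```

```text
[0.56981308 0.0954948  0.14904307] 0.7520926226447843 13.0
0.82 [377.0, 268.6] [254 369] [285 391]
0.76 [250.3, 192.0] [176 242] [205 258]
0.72 [348.3, 282.9] [269 337] [300 357]
0.69 [299.1, 246.6] [233 290] [265 309]
0.55 [170.6, 155.7] [139 163] [167 182]
[array([251.43343241, 200.16973996]), array([250.64020478, 190.76237372]), array([249.8062497 , 180.88321039])] [299.18191473 249.02849294]
```

Both springs are still standing where expected, so I'll descend and grip.

step_arm(translation=[[0,0.01,0.2],[0,0.01,0.4],[0,0.01,0.5],[0,0.01,0.55],[0,0.01,0.56],[0,0.01,0.56],[0,0.01,0.56]], twist=[[0,0,0],[0,0,0],[0,0,0],[0,0,0],[0,0,0],[0,0,0],[0,0,0]])

```text
t: 13.63
ee_pos: [0.5702, 0.0976, 0.0828]
tcp_rot: [0.001, 0.0, 1.0, 0.0]
ft_force: [-0.7, 0.0, 0.6]
opening: 0.747
grasp_force: 0.0
```

step_arm(translation=[[0,0,0],[0,0,0],[0,0,0],[0,0,0],[0,0,0],[0,0,0],[0,0,0]], twist=[[0,0,0],[0,0,0],[0,0,0],[0,0,0],[0,0,0],[0,0,0],[0,0,0]], grip=0.2)

```text
t: 14.22
ee_pos: [0.5697, 0.0978, 0.082]
tcp_rot: [0.0, 0.0, 1.0, -0.0]
ft_force: [-0.2, 0.4, 1.6]
opening: 0.42
grasp_force: 59.7
```

step_arm(translation=[[0,0,-0.05],[0,0,-0.1],[0,0,-0.2],[0,0,-0.4],[0,0,-0.7],[0,0,-0.9],[0,0,-0.9],[0,0,-0.9]], twist=[[0,0,0],[0,0,0],[0,0,0],[0,0,0],[0,0,0],[0,0,0],[0,0,0],[0,0,0]])

```text
t: 14.88
ee_pos: [0.5701, 0.0979, 0.1916]
tcp_rot: [0.002, 0.0, 1.0, 0.0]
ft_force: [-0.0, -0.2, -1.3]
opening: 0.424
grasp_force: 60.1
```

```bash
python3 -c "
from h import *
s=snap('side');o=ctrl.observe();print(o['ee_pos'],o['opening'],o['t'],o['grasp_force'],o['ft_force'])
for d in ctrl.trace('side','spring_1'): print(d['p'],d['point'],np.array(np.nonzero(d['mask'])).min(1),np.array(np.nonzero(d['mask'])).max(1))
print([proj(s,(.5695,.097,.110+z)) for z in(.045,.078,.111)])
keep(s,'g');save(snap('top'),'g2.png')
a=cv2.imread('pics/g.png')[60:310,180:430];b=cv2.imread('pics/g2.png')[120:300,300:500]
z=lambda i:cv2.resize(i,(400,400),interpolation=2)
cv2.imwrite('pics/g3.png',np.hstack([z(a),z(b)]))"
```

```text
[0.56948355 0.09792129 0.19005923] 0.42118503414552727 14.9333 60.06030321121216 [ 0.21253096 -0.27436853 -1.49735556]
0.89 [171.7, 154.1] [139 164] [167 181]
0.7 [242.5, 160.7] [141 238] [173 256]
0.7 [351.6, 283.5] [270 337] [300 357]
0.61 [297.6, 249.9] [233 290] [265 308]
0.57 [380.1, 267.8] [254 369] [284 391]
[array([248.62517959, 166.91163482]), array([247.68265601, 155.77832586]), array([246.68679815, 144.03068913])]
```

View pics/g3.png

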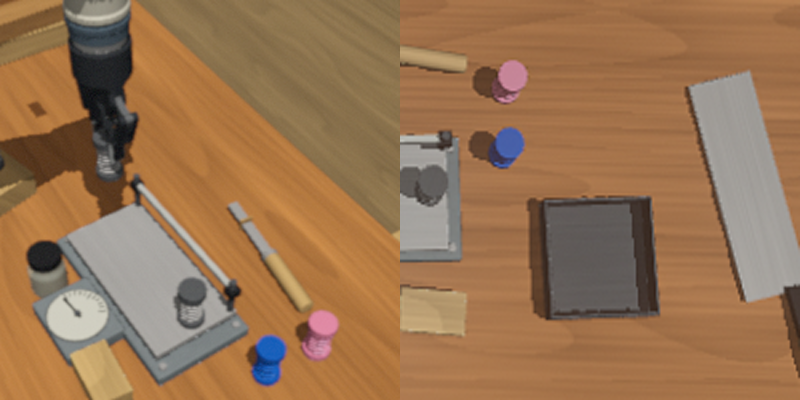

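Spring L is in the grip, R still stands on the plate at side (298,250), and the tray at top (399,235) is empty. I'll carry it over.

step_arm(translation=[[0.03,-0.2,0],[0.07,-0.45,0],[0.1,-0.7,0],[0.14,-0.89,0],[0.14,-0.89,0]], twist=[[0,0,0],[0,0,0],[0,0,0],[0,0,0],[0,0,0]])

```text
t: 15.45
ee_pos: [0.5516, -0.0122, 0.1885]
tcp_rot: [-0.001, 0.002, 1.0, -0.0]
ft_force: [0.2, 0.5, -1.6]
opening: 0.422
grasp_force: 60.3
```

step_arm(translation=[[0.03,-0.2,0],[0.07,-0.45,0],[0.1,-0.7,0],[0.14,-0.89,0],[0.14,-0.89,0]], twist=[[0,0,0],[0,0,0],[0,0,0],[0,0,0],[0,0,0]])

```text
t: 15.87
ee_pos: [0.535, -0.1188, 0.1885]
tcp_rot: [-0.001, 0.002, 1.0, -0.0]
ft_force: [0.3, 0.4, -0.8]
opening: 0.421
grasp_force: 60.3
```

step_arm(translation=[[0.03,-0.2,0],[0.07,-0.45,0],[0.1,-0.7,0],[0.14,-0.89,0],[0.14,-0.89,0]], twist=[[0,0,0],[0,0,0],[0,0,0],[0,0,0],[0,0,0]])

```text
t: 16.28
ee_pos: [0.5183, -0.2254, 0.1885]
tcp_rot: [-0.001, 0.002, 1.0, 0.0]
ft_force: [-0.4, 0.1, -2.0]
opening: 0.422
grasp_force: 60.5
```

step_arm(translation=[[0.03,-0.2,0],[0.07,-0.45,0],[0.1,-0.7,0],[0.14,-0.89,0],[0.14,-0.89,0],[0.14,-0.89,0],[0.14,-0.89,0]], twist=[[0,0,0],[0,0,0],[0,0,0],[0,0,0],[0,0,0],[0,0,0],[0,0,0]])

```text
t: 16.87
ee_pos: [0.5023, -0.3282, 0.1891]
tcp_rot: [-0.001, 0.0, 1.0, 0.001]
ft_force: [0.8, -0.7, -1.5]
opening: 0.424
grasp_force: 60.6
```

```bash
python3 - <<'E'
from h import *
c=snap('wrist');s=snap('side');o=ctrl.observe();print(o['ee_pos'],o['opening'],o['t'])
for n in('wrist','side'):
  for d in ctrl.trace(n,'tray')[:2]:
    cc=c if n=='wrist' else s
    h=cv2.convexHull(max(cv2.findContours(d['mask'].astype(np.uint8),0,1)[0],key=len))
    r=cv2.approxPolyDP(h,8,True)[:,0]
    print(n,d['p'],d['point'],[(p.tolist(),atz(cc,p.astype(float),.04)[:2].round(3).tolist()) for p in r])
E
```

```text
[ 0.50251293 -0.32790599  0.18966094] 0.42589702789240824 16.9667
wrist 0.86 [273.8, 178.0] [([351, 111], [0.432, -0.267]), ([351, 260], [0.569, -0.257]), ([207, 267], [0.576, -0.395]), ([188, 121], [0.44, -0.403])]
side 0.92 [329.7, 374.0] [([324, 325], [0.537, -0.259]), ([361, 344], [0.575, -0.325]), ([387, 375], [0.579, -0.394]), ([341, 419], [0.466, -0.411]), ([316, 419], [0.43, -0.39]), ([279, 365], [0.423, -0.281])]
```

step_arm(translation=[[0,-0.02,0.2],[0,-0.02,0.5],[0,-0.02,0.8],[0,-0.02,1],[0,-0.02,1]], twist=[[0,0,0],[0,0,0],[0,0,0],[0,0,0],[0,0,0]])

```text
t: 17.48
ee_pos: [0.5003, -0.3291, 0.0651]
tcp_rot: [-0.003, -0.0, 1.0, 0.003]
ft_force: [-0.6, 0.1, -1.3]
opening: 0.424
grasp_force: 60.6
```

step_arm(translation=[[0,0,0.1],[0,0,0.17],[0,0,0.2],[0,0,0.215],[0,0,0.215],[0,0,0.215],[0,0,0.215]], twist=[[0,0,0],[0,0,0],[0,0,0],[0,0,0],[0,0,0],[0,0,0],[0,0,0]])

```text
t: 18.07
ee_pos: [0.5026, -0.3319, 0.0449]
tcp_rot: [0.0, 0.0, 1.0, -0.0]
ft_force: [-0.2, 0.8, -0.2]
opening: 0.418
grasp_force: 60.6
```

step_arm(translation=[[0,0,0],[0,0,0],[0,0,0],[0,0,0],[0,0,0],[0,0,0]], twist=[[0,0,0],[0,0,0],[0,0,0],[0,0,0],[0,0,0],[0,0,0]], grip=0.7)

```text
t: 18.57
ee_pos: [0.5023, -0.3317, 0.0441]
tcp_rot: [0.0, 0.0, 1.0, -0.0]
ft_force: [0.0, 0.7, -0.1]
opening: 0.701
grasp_force: 0.0
```

step_arm(translation=[[0,0,-0.1],[0,0,-0.25],[0,0,-0.5],[0,0,-0.8],[0,0,-1],[0,0,-1],[0,0,-1]], twist=[[0,0,0],[0,0,0],[0,0,0],[0,0,0],[0,0,0],[0,0,0],[0,0,0]])

```text
t: 19.15
ee_pos: [0.5028, -0.3322, 0.1655]
tcp_rot: [0.001, 0.0, 1.0, -0.001]
ft_force: [-0.3, 0.5, -1.1]
opening: 0.697
grasp_force: 0.0
```

step_arm(translation=[[0,0,-0.3],[0,0,-0.6],[0,0,-0.6],[0,0,-0.6],[0,0,-0.6]], twist=[[0,0,0],[0,0,0],[0,0,0],[0,0,0],[0,0,0]])

```text
t: 19.57
ee_pos: [0.502, -0.3315, 0.2346]
tcp_rot: [-0.001, 0.0, 1.0, 0.001]
ft_force: [0.2, 0.1, -0.3]
opening: 0.701
grasp_force: 0.0
```

```bash
python3 -c "
from h import *
s=snap('side');save(s,'f.png');print(ctrl.observe()['ee_pos'],ctrl.observe()['t'])
cv2.imwrite('pics/f2.png',cv2.resize(cv2.imread('pics/f.png')[110:,130:450],None,fx=1.9,fy=1.9,interpolation=2))"
```

```text
[ 0.50177187 -0.33128671  0.23417073] 19.6167
```

View pics/f2.png

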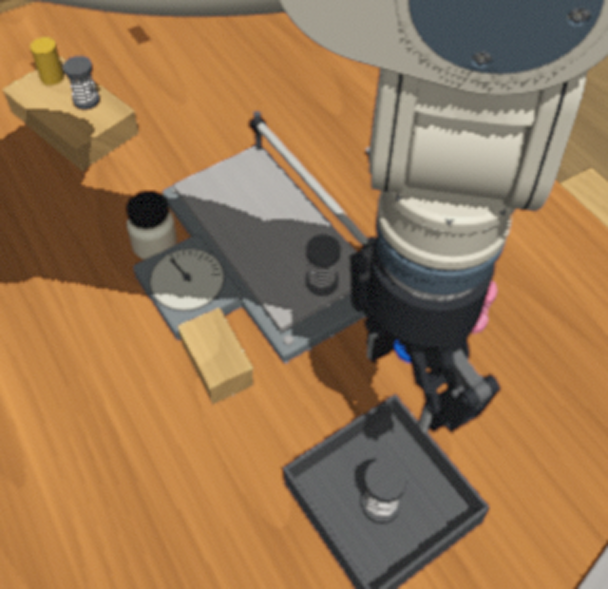

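The weak spring stands in the tray at crop (382,490). The good ones stand on the plate (322,262) and the block (82,82), and nothing else has moved. I'll hand it in.

```bash
python3 -c "
from rig import ctrl
print(ctrl.close_job())"
```

```text
the job is handed in; nothing more can be done
None
```

The weak spring (about 7 N at rail height, against about 12.5 N for the other one pressed) is in the scrap tray, the two good springs still stand on the plate and the block, and the job is handed in at about 20 s.

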